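Pump the bench clamp onto a bowl blank and keep it gripped

TASK

The round wood blank stands loose in the bench pump clamp: pump the orange T-trigger towards the blue handle, stroke by stroke, until the rubber pad has pushed the blank fully home against the end stop. Then squeeze on gently until the white band of the pad's stem has slid into the collar while the green band still shows, never going past the green into the red, which would crush the blank. Work the clamp by its trigger only, without touching the bar, pad or blank, leave the spare blank, pot and mallet alone, and finish while still holding the trigger squeezed, since the pressure goes as soon as you let go.

Things in the scene. Friction and masses are not known exactly. Their poses are not given: they have to be found in the camera images.
- clamp: Blue pump clamp on a plywood board 150 x 470 x 18 mm fixed to the bench. Origin: under the trigger's pivot, at bench height. Its +y is the way the bar and pad advance (to the end stop), z up. Board: y -130 to +340 mm, x -75 to +75. Two side plates (x -25 to +25, y -46 to +34) reach 108 mm high. Fixed upright handle behind the trigger: y -43 to -29, x -26 to +26, up to 175 mm high.
- handle_top (a point): Centre of the top of the fixed handle, 175 mm above the bench (clamp x 0, y -36 mm).
- pivot (a point): Hinge axis of the trigger (parallel to the clamp's x), 98 mm above the bench.
- trigger: Hinged lever with an orange T-bar on top. Origin at the pivot, own z up the stem. At rest it leans 0.27 rad to clamp +y; squeezed (T-bar to clamp -y, to the handle) it stops 0.27 rad the other way; a spring (2 to 5 N) brings it back. The bar advances about half as far as the T-bar moves, about 16 mm a full stroke, and stays on the way back (but see pad). Squeezing takes up to 20 N.
- trigger_grip (a point): Centre of the orange T-bar: 16 mm thick, 54 mm long along clamp x, 60 mm from the pivot, about 156 mm above the bench; at rest 16 mm to clamp +y of the pivot, fully squeezed 16 mm to -y. T-bar and handle are 66 mm over their outsides at rest, 34 mm squeezed. Free space outside both; 37 mm between them at rest.
- push_bar: Steel bar 16 x 12 mm with foot flange, dark collar (34 mm dia) at its front end and red cap at its rear, 46 mm above the bench, sliding along clamp +y. The trigger advances it; a brake holds it against only about 7 N.
- pad (a joint): How far (m) the sprung pad is pushed back into the collar: 0 free; 0.004 white band just gone (right range begins); 0.009 green band just gone (too much); beyond 0.011 the blank is crushed, which a full stroke can do once the pad bears. Force about 3 N + 1500 N/m x value. When the trigger is let go the bar is pushed back until at most 0.003 is left.
- pad_face (a point): Centre of the front face of the pad (50 mm wide, 44 mm high), 46 mm above the bench. 27 to 55 mm of bar travel brings it up to the blank when the blank is home.
- blank: Round bowl blank of light wood, 100 mm dia, 60 mm high, loose on the board between the pad and the end stop, axis upright. Origin: centre of its underside (18 mm above the bench).
- seat (a point): Point on the board's top where the centre of the blank's underside lies when it is centred and home against the flat end stop (clamp x 0, y 241 mm). The blank is home when it touches the stop; it may stand up to 10 mm to either side (clamp x). The stop is a dark wood block 110 mm wide, 50 mm high, its face 50 mm past this point.
- spare_blank: Bystander: round wood blank 84 mm dia, 50 mm high. Origin: centre of its underside.
- pencil_pot: Bystander: green pot 72 mm dia, 85 mm high. Origin: centre of its underside.
- mallet: Bystander: turned wood mallet 298 mm long lying on the bench, head 66 mm dia. Origin: under its shaft, 135 mm from the shaft end; its x runs along the shaft to the head.
There are look-alikes about, which are no part of the job. Leave any grey or pink look-alike of the blank alone.

How it is judged:
On the way:
1. the pad has pushed the blank home against the end stop and bears on it (y of blank in the frame of seat above -0.003 m and x of blank in the frame of seat between -0.02 and 0.02 m and value of joint pad above 0.001 m and contact force between blank and push_bar above 2 N), for 0.1 s.
At the end, for the whole second after the job is handed in: The fingers still press the trigger (over 2 N), the pad is pushed in 4 to 9 mm (white band gone, green showing) and bears on the blank with over 6 N, and the blank stands upright and still within 3 mm of touching the end stop and within 20 mm of its middle (value of joint pad between 0.004 and 0.009 m and contact force between blank and push_bar above 6 N and contact force between the fingers and trigger above 2 N and y of blank in the frame of seat above -0.003 m and x of blank in the frame of seat between -0.02 and 0.02 m and angle between blank's own z axis and vertical below 0.06 rad and linear speed of blank below 0.02 m/s); the arm keeps its last pose, push and grip.
It fails at once if the blank is crushed: the pad is pushed in more than 11 mm (value of joint pad above 0.011 m).
It fails at once if the robot touches the bar or pad (contact force between the arm and push_bar above 1 N).
It fails at once if the robot touches the bar or pad (contact force between the fingers and push_bar above 1 N).
It fails at once if the robot touches the blank (contact force between any of the fingers, the arm and blank above 1 N).
It fails at once if a bystander is disturbed (moved over 20 mm) (distance of any of spare_blank, pencil_pot, mallet from where it was at the start of the episode above 0.02 m).
It also fails if it takes over 42 s, if anything falls off the work surface, if the arm or the gripper's body presses on something with over 40 N, if the wrist force passes 120 N, or if a joint passes its speed limit or range.

ROBOT

A 7-joint arm with a two-finger parallel gripper is mounted at the origin on the work surface. World frame = base frame: x ahead of the robot, y to its left, z up, the work surface at z = 0. Lengths are in m, angles in rad, forces in N, time in s.
With the tool pointing down it reaches from about 0.35 to 0.9 m from the base axis. Payload 8.1 kg.
Tool frame: the origin (TCP) lies midway between the tips of the shut fingers; the grasp point (between the pads) lies 19 mm behind it; z points along the fingers, y is the line along which they close (so a half turn about z gives the same grasp; the last joint's range is limited). The gripper opens to 92 mm and grips with 3 to 60 N. Pads are 19 mm wide; open, the fingers measure 130 mm over their backs; the gripper's body (75 mm by 190 mm) begins 47 mm behind the grasp point.
Start: joints at [-1.312, 0.434, 0.025, 1.573, -0.012, 1.134, -0.075], TCP at [0.221, 0.585, 0.206] pointing down, gripper open.
Joint ranges: [-2.62, 2.62], [-0.44, 2.09], [-1.27, 1.32], [0.08, 2.57], [-1.32, 4.46], [0.12, 2], [-2.74, 2.74]. Speed limits (rad/s): [2.22, 2.22, 3.01, 3.01, 3.14, 3.14, 3.14].

INTERFACE

Orientations are given as a rotation vector (axis times angle).
In Python, from cell import arm gives the robot as it stands.
- The arm moves only by the tool carry_out, never from a script. Its arguments are lists of equal length, an entry for each row: "claw": the finger opening in cm, from 0 to 9.18; "delta_pos": the shift along the tool's x, y, z in cm, a list of three; "angular": the turn, a rotation vector about the tool's x, y, z in rad, a list of three. In form: {"claw": [claw, ...], "delta_pos": [[dx, dy, dz], ...], "angular": [[ax, ay, az], ...]}. A call has 1 to 20 rows; each row shifts and turns the commanded pose from where the row before left it, along the tool's axes as they then stand; what a row does not reach is not made up. A row lasts 1/10 s, in which the tool goes at most 50 mm and 8.59 degrees, less where a joint would pass 70% of its speed; a pose out of reach is approached as far as the arm can. A call with a gripper value outside its range is refused whole. The fingers move at their own pace and stop on an object; "force" is the grip in N (left out, the last holds). Time passes only in rows, so rows that do not move let the fingers close. It gives the time, the measured TCP pose, the force, the opening and the grip force at its end, in the units of the state.
- arm.observe(): the state, without advancing time (a new reading comes with each control period).
- arm.get_image(name): name is "scene" or "side" or "wrist"; returns a dict with "frame" (384x512x3 uint8, red, green, blue), "mtx" (3x3 intrinsics, pixels), "dist" ([k1, k2, p1, p2, k3] as OpenCV has them; the pictures are not rectified), "T" (4x4, takes a point from camera to world coordinates). Camera axes: x right, y down, z forward; pixel columns grow to the right and rows downward; lengths in m; the calibration is good to about 2 mm. A picture is of the moment at which its call begins. There is no depth.
- arm.sign_off(): hands the job in; it is judged then, once.
Trained networks look in a picture, given as the dict that the camera call returned (one of the last four; its "shot" number tells which), for a name from the list of things; names that differ only in an ending like _2 or _b are one class to them, and where a whole thing is asked for, a point or a joint stands for the part that bears it (a point fixed in the world has none). Each returns a list of dicts, best first, with "conf" (0 to 1); they miss things now and then, are a little off and sometimes report something else, mostly with a low value. They report only what shows in the picture. A call takes as long as a camera call. They do not tell look-alikes from the thing itself.
- arm.look_for(label, picture): "centre" ([column, row] as shares, 0 to 1, of the picture: columns of its width, rows of its height, amid what is visible of it).
- arm.trace(label, picture): "region" (384x512 bool, what is visible of it) and "centre" ([column, row] as shares, 0 to 1, of the picture: columns of its width, rows of its height, amid what is visible of it).
- arm.place_of(label, picture): "centre" ([column, row] as shares, 0 to 1, of the picture: columns of its width, rows of its height: a listed point, or the origin of a listed thing).
The state is a dict: "clock": time; "joints": joint angles; "dq": joint speeds; "joint_efforts": joint torques, N m; "position": TCP position; "ee_rot": TCP orientation; "force": force on the tool from outside, world axes, zero at the start; "ft_torque": the same for the moment, N m; "width": opening from 0.0 (shut) to 1.0 (fully open); "gripper_force": force on a finger pad.
Only numpy, scipy, OpenCV 4.12 (cv2) and the standard library are available. Lean on these libraries where they do the work, as an engineer would, in place of code of your own. Each camera call takes 0.05 s, during which the arm holds its last target. There are 200 camera calls.

## Working session

There is one attempt and no reset: what is moved stays moved. The work goes in short steps, Python scripts to look and compute and a tool call to move; the robot and the scene stay as the last step left them, time stands still between calls to the robot, and variables do not carry over. Pictures are saved under pics/ and viewed, at most 10 in all, crops included, and the job is handed in when it is done.

Besides the shell and the picture viewer there is one more tool, called after ">>>" by a JSON object that holds its "fn" and its "kwargs", one argument or row to a line. carry_out: Moves the arm, as the interface text tells. Its arguments: {"type":"object","properties":{"claw":{"type":"array","items":{"type":"number"}},"delta_pos":{"type":"array","items":{"type":"array","items":{"type":"number"}}},"angular":{"type":"array","items":{"type":"array","items":{"type":"number"}}},"force":{"type":"number"}},"required":["claw","delta_pos","angular"]}

```bash
mkdir -p pics; cat > h.py <<'E'
import numpy as np, cv2
from cell import arm
from scipy.spatial.transform import Rotation as R
def ray(p,c):
    uv=np.array([[c[0]*512,c[1]*384]])
    q=cv2.undistortPoints(uv.reshape(1,1,2),np.array(p['mtx']),np.array(p['dist'])).ravel()
    T=np.array(p['T']); d=T[:3,:3]@np.array([q[0],q[1],1]); return T[:3,3],d/np.linalg.norm(d)
def tri(rs):
    A=sum(np.eye(3)-np.outer(d,d) for o,d in rs); b=sum((np.eye(3)-np.outer(d,d))@o for o,d in rs)
    x=np.linalg.solve(A,b); return x,[np.linalg.norm((np.eye(3)-np.outer(d,d))@(x-o)) for o,d in rs]
def onz(p,c,z):
    o,d=ray(p,c); return o+d*(z-o[2])/d[2]
def proj(p,X):
    T=np.linalg.inv(np.array(p['T'])); r=cv2.Rodrigues(T[:3,:3])[0]
    return cv2.projectPoints(np.array(X,float).reshape(-1,1,3),r,T[:3,3],np.array(p['mtx']),np.array(p['dist']))[0].reshape(-1,2)
def save(p,n): cv2.imwrite('pics/'+n,p['frame'][:,:,::-1])
E
python3 - <<'E'
from h import *
P={n:arm.get_image(n) for n in('scene','side')}
im=np.vstack([P[n]['frame'] for n in P]); 
cv2.imwrite('pics/a.png',np.hstack([cv2.resize(P[n]['frame'],(400,300)) for n in P])[:,:,::-1])
for n in P: save(P[n],n+'0.png')
for l in ['handle_top','pivot','trigger_grip','pad_face','seat','clamp','blank','spare_blank','pencil_pot','mallet']:
    D={n:arm.place_of(l,P[n]) for n in P}
    for n in P: print(l,n,[(round(d['conf'],2),np.round(np.array(d['centre'])*[512,384]).tolist()) for d in D[n][:3]])
    if all(D.values()): print('   ',*[np.round(v,4) for v in tri([ray(P[n],D[n][0]['centre']) for n in P])])
s=arm.observe(); print(s)
E
```

```text
handle_top scene [(0.8, [190.0, 254.0]), (0.3, [204.0, 244.0])]
handle_top side [(0.71, [304.0, 132.0])]
    [ 0.521  -0.1944  0.1809] [0.0046 0.0046]
pivot scene [(0.97, [197.0, 264.0])]
pivot side [(0.78, [298.0, 155.0])]
    [ 0.5113 -0.162   0.096 ] [0.0116 0.0116]
trigger_grip scene [(0.6, [203.0, 246.0])]
trigger_grip side [(0.51, [300.0, 146.0])]
    [ 0.5088 -0.1442  0.1476] [0.0012 0.0012]
pad_face scene [(0.47, [231.0, 230.0])]
pad_face side [(0.66, [284.0, 185.0])]
    [ 0.4846 -0.0073  0.0586] [0.0018 0.0018]
seat scene []
seat side [(0.74, [274.0, 210.0])]
clamp scene []
clamp side [(0.77, [302.0, 180.0])]
blank scene [(0.93, [332.0, 271.0]), (0.79, [123.0, 258.0]), (0.73, [238.0, 168.0])]
blank side [(0.85, [367.0, 191.0]), (0.81, [285.0, 263.0]), (0.75, [279.0, 203.0])]
    [ 0.5023 -0.0737  0.0655] [0.2894 0.2894]
spare_blank scene [(0.82, [277.0, 253.0])]
spare_blank side []
pencil_pot scene [(0.6, [262.0, 298.0])]
pencil_pot side [(0.55, [282.0, 187.0])]
    [ 0.5987 -0.0994 -0.0594] [0.0414 0.0414]
mallet scene [(0.79, [327.0, 168.0]), (0.72, [201.0, 261.0])]
mallet side [(0.84, [184.0, 266.0])]
    [ 0.5548  0.4584 -0.0046] [0.0006 0.0006]
{'clock': 1.1, 'joints': array([-1.31160512,  0.43449611,  0.02500855,  1.5731869 , -0.01160712,
        1.13400063, -0.07510798]), 'dq': array([ 1.12697324e-03, -1.63793659e-04,  7.21345100e-04,  3.09273955e-03,
       -1.10000227e-03,  1.55776820e-03, -1.14348409e-06]), 'joint_efforts': array([-3.23904378e-04, -6.67675209e+01,  9.83449146e-01, -3.14817917e+01,
       -6.08801655e-02,  3.24940577e-02,  5.87746581e-05]), 'position': array([0.22125339, 0.58455019, 0.20634943]), 'ee_rot': array([5.65363217e-01, 3.09028750e+00, 8.33051309e-05]), 'force': array([-0.44183157, -0.2083798 , -0.73374693]), 'ft_torque': array([-0.03132741,  0.01694444, -0.02997374]), 'gripper_force': 0.0, 'width': 0.9998620919246625}
```

View pics/scene0.png

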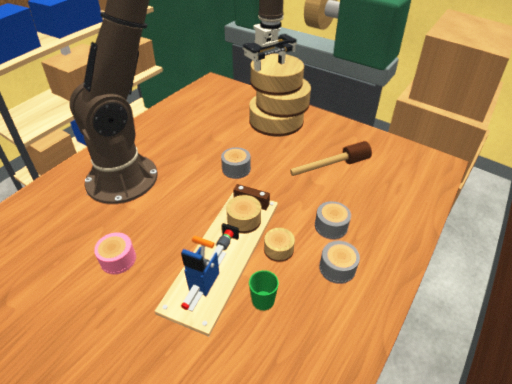

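View pics/side0.png

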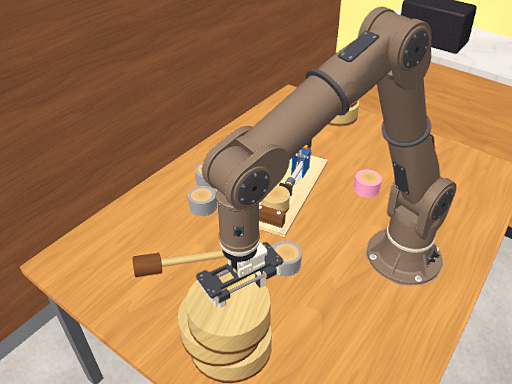

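The scene picture shows the clamp with its blue handle at (193,260), orange T-bar at (203,243) and pad at about (231,231). Blank candidates are wood on the board at (243,213), grey at (235,163), (333,220) and (340,262), pink at (115,253), and the smaller spare at (279,243). The blank to use is the one on the board between pad and stop at (243,213); it is light wood and I'll confirm it in a crop.

```bash
python3 - <<'E'
from h import *
p=arm.get_image('wrist'); s=arm.observe()
Rt=R.from_rotvec(s['ee_rot']).as_matrix(); T=np.array(p['T'])
print('tool axes world\n',Rt.round(3)); print('cam in tool',(Rt.T@(T[:3,3]-s['position'])).round(3),'cam axes in tool\n',(Rt.T@T[:3,:3]).round(2))
q=arm.get_image('scene'); d=arm.get_image('side')
for l in ['pivot','handle_top','trigger_grip','pad_face','clamp']:
    a=arm.place_of(l,q);b=arm.place_of(l,d)
    print(l,[onz(q,x['centre'],z).round(3).tolist() for x in a[:1] for z in [{'pivot':.098,'handle_top':.175,'trigger_grip':.156,'pad_face':.046,'clamp':0}[l]]],[onz(d,x['centre'],z).round(3).tolist() for x in b[:1] for z in [{'pivot':.098,'handle_top':.175,'trigger_grip':.156,'pad_face':.046,'clamp':0}[l]]])
B=onz(q,np.array([243,207])/[512,384],.078); print('blank top',B)
# board corners clicked
for c in [(161,309),(208,327),(277,201),(236,186)]: print(c,onz(q,np.array(c)/[512,384],.018).round(3))
cv2.imwrite('pics/crop.png',cv2.resize(q['frame'][170:330,150:350],(800,640),interpolation=cv2.INTER_CUBIC)[:600,:,::-1])
E
```

```text
tool axes world
 [[-0.935  0.354  0.   ]
 [ 0.354  0.935  0.   ]
 [-0.     0.    -1.   ]]
cam in tool [ 0.083 -0.001 -0.178] cam axes in tool
 [[-0.   -0.95 -0.3 ]
 [ 1.   -0.    0.  ]
 [-0.   -0.3   0.95]]
pivot [[0.512, -0.16, 0.098]] [[0.536, -0.16, 0.098]]
handle_top [[0.519, -0.197, 0.175]] [[0.522, -0.209, 0.175]]
trigger_grip [[0.511, -0.143, 0.156]] [[0.506, -0.143, 0.156]]
pad_face [[0.472, -0.002, 0.046]] [[0.492, -0.012, 0.046]]
clamp [[0.501, -0.155, 0.0]] [[0.491, -0.129, 0.0]]
blank top [0.46893155 0.06717035 0.078     ]
(161, 309) [ 0.472 -0.284  0.018]
(208, 327) [ 0.597 -0.255  0.018]
(277, 201) [0.506 0.195 0.018]
(236, 186) [0.359 0.178 0.018]
```

View pics/crop.png

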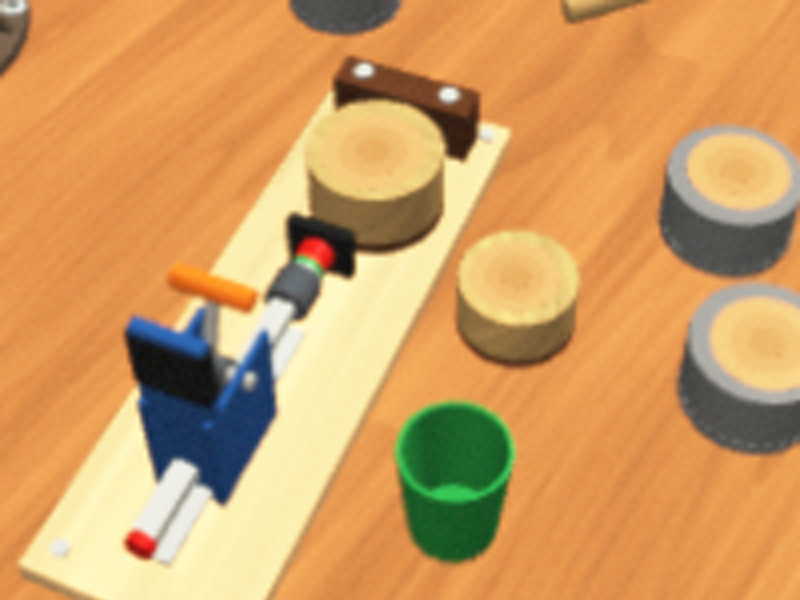

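The crop confirms it: the light wood blank stands on the board between the black pad and the brown stop. The pad's stem shows red, green and white bands. Clamp axes come out as origin ≈ (0.513, -0.161) and +y ≈ (-0.2, 0.98), and the handle, pivot, T-bar and board edges all agree with that.

>>> {"fn": "carry_out", "kwargs": {
  "claw": [0,0,0,0,0,0,0,0,0,0,0,0,0,0,0,0,0,0,0,0],
  "delta_pos": [
    [0,0,-3],
    [0,0,-3],
    [-2.8,-3.0,0],
    [-2.8,-3.0,0],
    [-2.8,-3.0,0],
    [-2.8,-3.0,0],
    [-2.8,-3.0,0],
    [-2.8,-3.0,0],
    [-2.8,-3.0,0],
    [-2.8,-3.0,0],
    [-2.8,-3.0,0],
    [-2.8,-3.0,0],
    [-2.8,-3.0,0],
    [-2.8,-3.0,0],
    [-2.8,-3.0,0],
    [-2.8,-3.0,0],
    [-2.8,-3.0,0],
    [-2.8,-3.0,0],
    [-2.8,-3.0,0],
    [-2.8,-3.0,0]
  ],
  "angular": [
    [0,0,0],
    [0,0,0],
    [0,0,0],
    [0,0,0],
    [0,0,0],
    [0,0,0],
    [0,0,0],
    [0,0,0],
    [0,0,0],
    [0,0,0],
    [0,0,0],
    [0,0,0],
    [0,0,0],
    [0,0,0],
    [0,0,0],
    [0,0,0],
    [0,0,0],
    [0,0,0],
    [0,0,0],
    [0,0,0]
  ]
}}

```text
clock: 3.75
position: [0.5019, -0.1004, 0.2666]
ee_rot: [0.565, 3.09, 0.001]
force: [1.2, 0.7, -1.0]
width: 0.0
gripper_force: 0.0
```

>>> {"fn": "carry_out", "kwargs": {
  "claw": [0,0,0,0,0,0,0,0],
  "delta_pos": [
    [0,0,0],
    [0,0,0],
    [0,0,0],
    [0,0,0],
    [0,0,0],
    [0,0,0],
    [0,0,0],
    [0,0,0]
  ],
  "angular": [
    [0,0,0.145],
    [0,0,0.145],
    [0,0,0.145],
    [0,0,0.145],
    [0,0,0.145],
    [0,0,0.145],
    [0,0,0.14],
    [0,0,0]
  ]
}}

```text
clock: 4.55
position: [0.5015, -0.0988, 0.2664]
ee_rot: [1.992, 2.429, 0.0]
force: [-0.5, -0.1, 0.0]
width: 0.006
gripper_force: 0.0
```

```bash
python3 - <<'E'
from h import *
p=arm.get_image('wrist'); s=arm.observe(); print(s['clock'],s['position'],s['force'],s['width'],s['joints'].round(2)); Rt=R.from_rotvec(s['ee_rot']).as_matrix(); print(Rt.round(3))
cv2.imwrite('pics/w1.png',p['frame'][:,:,::-1])
H={'pivot':.098,'handle_top':.175,'trigger_grip':.156,'pad_face':.046,'blank':.018,'seat':.018}
for l in H:
    for x in arm.place_of(l,p)[:2]: print(l,round(x['conf'],2),np.array(x['centre'])*[512,384],onz(p,x['centre'],H[l]).round(4))
E
```

```text
4.6 [ 0.50143466 -0.0987704   0.26636189] [-0.21090088  0.07113605  0.29614145] 0.0009915135910176847 [-0.51  0.22  0.74  1.8  -0.16  1.18  0.48]
[[-0.201  0.98   0.   ]
 [ 0.98   0.201 -0.   ]
 [-0.     0.    -1.   ]]
pivot 0.9 [254.1056 217.1904] [ 0.5099 -0.1565  0.098 ]
trigger_grip 0.63 [252.6208 223.4112] [ 0.5055 -0.1404  0.156 ]
pad_face 0.65 [250.3168  78.1056] [0.4732 0.0035 0.046 ]
blank 0.65 [473.2928  67.0848] [0.7567 0.0756 0.018 ]
blank 0.61 [ 84.3776 215.1936] [ 0.262  -0.2358  0.018 ]
```

View pics/w1.png

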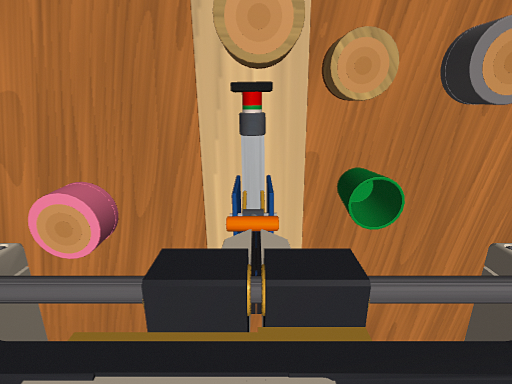

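The wrist picture shows the clamp lined up with the image columns: T-bar (252,223), pad face (252,87), red, green and white bands at rows 98 to 111 and collar (252,122). The pad has about 27 mm to go. I'll lower the shut fingers in front of the T-bar and approach it.

>>> {"fn": "carry_out", "kwargs": {
  "claw": [0,0,0,0,0,0,0,0,0,0],
  "delta_pos": [
    [0,-0.3,3.0],
    [0,0,3.0],
    [0,0,3.0],
    [0,0,3.0],
    [0,0,0.3],
    [-0.5,0,0],
    [-0.5,0,0],
    [-0.5,0,0],
    [0,0,0],
    [0,0,0]
  ],
  "angular": [
    [0,0,0],
    [0,0,0],
    [0,0,0],
    [0,0,0],
    [0,0,0],
    [0,0,0],
    [0,0,0],
    [0,0,0],
    [0,0,0],
    [0,0,0]
  ]
}}

```text
clock: 5.9
position: [0.5019, -0.1144, 0.144]
ee_rot: [1.99, 2.43, 0.001]
force: [-1.0, 0.3, -0.2]
width: 0.004
gripper_force: 0.0
```

```bash
cat >> h.py <<'E'
O=np.array([.510,-.157]); YC=np.array([-.201,.98])
def st(s):
    d=s['position'][:2]-O; return 't %.2f  y %.1f x %.1f z %.1f mm  Fy %.2f Fx %.2f Fz %.2f'%(s['clock'],1e3*d@YC,1e3*d@np.array([.98,.201]),1e3*s['position'][2],s['force'][:2]@YC,s['force'][0]*.98+.201*s['force'][1],s['force'][2])
E
python3 - <<'E'
from h import *
p=arm.get_image('wrist'); s=arm.observe(); print(st(s))
save(p,'w2.png')
for l in ['trigger_grip','pad_face']:
    for x in arm.place_of(l,p)[:2]: print(l,round(x['conf'],2),np.array(x['centre'])*[512,384])
E
```

```text
t 5.95  y 43.6 x 0.5 z 143.8 mm  Fy 0.55 Fx 0.04 Fz 1.10
pad_face 0.71 [252.3136  52.3008]
```

View pics/w2.png

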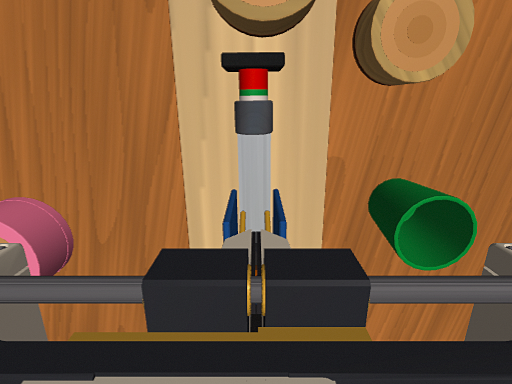

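The bands are clearly visible in this picture: pad plate rows 53-68, red 68-90, green 90-96, white 96-102, collar 102-133. First stroke.

>>> {"fn": "carry_out", "kwargs": {
  "claw": [0,0,0,0,0,0,0,0,0,0,0],
  "delta_pos": [
    [-0.4,0,0],
    [-0.4,0,0],
    [-0.4,0,0],
    [-0.4,0,0],
    [-0.4,0,0],
    [-0.4,0,0],
    [-0.4,0,0],
    [-0.4,0,0],
    [-0.4,0,0],
    [0,0,0],
    [0,0,0]
  ],
  "angular": [
    [0,0,0],
    [0,0,0],
    [0,0,0],
    [0,0,0],
    [0,0,0],
    [0,0,0],
    [0,0,0],
    [0,0,0],
    [0,0,0],
    [0,0,0],
    [0,0,0]
  ]
}}

```text
clock: 7.15
position: [0.5092, -0.1502, 0.1451]
ee_rot: [1.99, 2.43, 0.003]
force: [-6.9, 3.7, 23.7]
width: 0.008
gripper_force: 11.5
```

```bash
cat >> h.py <<'E'
def bands(p):
    # column strip on the stem: bounds of red, green, white, collar rows (sub-pixel by counts)
    f=p['frame'][:,246:260].astype(int).mean(1); r,g,b=f.T
    red=(r>120)&(g<70); gr=(g>r+40)&(g>b+20); wh=(f.min(1)>150)
    R_=np.where(red[:200])[0]; G=np.where(gr[:200])[0]
    i0=R_.min() if len(R_) else -1
    i1=R_.max() if len(R_) else -1; j=(G.max() if len(G) else i1)+1
    n=0
    while j<380 and f[j].min()>95 : n+=1; j+=1
    print('red %d-%d n%d green n%d %s white n%d collar from %d'%(i0,i1,len(R_),len(G),(G.min(),G.max()) if len(G) else '',n,j))
E
python3 - <<'E'
from h import *
p=arm.get_image('wrist'); s=arm.observe(); print(st(s)); bands(p); save(p,'w3.png')
bands({'frame':cv2.imread('pics/w2.png')[:,:,::-1]})
f=p['frame'][40:150,252]; print(f[::3].tolist())
E
```

```text
t 7.20  y 6.9 x 0.6 z 145.1 mm  Fy 4.83 Fx -6.58 Fz 23.86
red 3-25 n23 green n7 (np.int64(27), np.int64(33)) white n5 collar from 39
red 69-88 n20 green n6 (np.int64(90), np.int64(95)) white n5 collar from 101
[[63, 68, 76], [69, 73, 79], [69, 73, 77], [69, 71, 77], [70, 74, 81], [70, 74, 80], [70, 74, 81], [70, 74, 81], [70, 74, 80], [68, 73, 80], [71, 74, 81], [68, 73, 78], [19, 18, 20], [168, 169, 176], [165, 167, 171], [165, 167, 171], [164, 166, 171], [164, 166, 169], [163, 165, 169], [164, 166, 171], [164, 165, 169], [165, 165, 171], [164, 165, 169], [164, 165, 168], [163, 164, 168], [163, 165, 168], [164, 166, 169], [163, 164, 167], [163, 165, 168], [163, 164, 168], [163, 164, 167], [165, 165, 168], [164, 165, 167], [164, 165, 167], [163, 165, 167], [162, 165, 167], [161, 162, 165]]
```

View pics/w3.png

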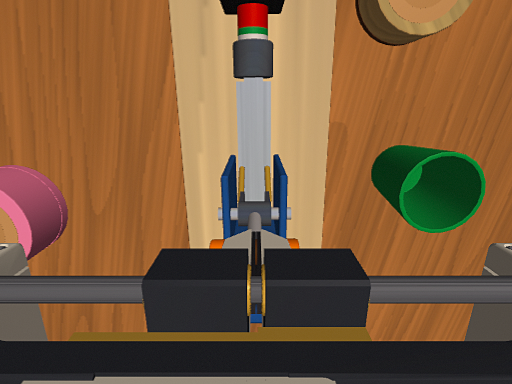

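The bar advanced and the bands are now at the top of the picture (red 3-25, green 27-33, white, collar from 39). The upward 24 N on the tool is unexpected, so I'll check by projection where the T-bar stands.

```bash
python3 - <<'E'
from h import *
XC=np.array([.98,.201])
def W(x,y,z): return [*(O+x*XC+y*YC),z]
p=arm.get_image('wrist'); s=arm.observe(); print(st(s), s['ft_torque'],s['width'],s['joint_efforts'].round(1))
for yy in (16,8,0,-8,-16): 
    print(yy,proj(p,[W(-.027,yy/1e3,.098+np.sqrt(.06**2-(yy/1e3)**2)),W(.027,yy/1e3,.098+np.sqrt(.06**2-(yy/1e3)**2))]).round().tolist())
print('handle',proj(p,[W(-.026,-.029,.175),W(.026,-.029,.175)]).round().tolist())
print('pivot',proj(p,[W(0,0,.098)]).round().tolist(),'tcp',proj(p,[s['position']]).round())
for yy in (150,160,170,180,190): print(yy, proj(p,[W(0,yy/1e3,.056)]).round(1).tolist())
q=arm.get_image('scene');cv2.imwrite('pics/crop2.png',cv2.resize(q['frame'][185:325,150:290],(600,600),interpolation=cv2.INTER_CUBIC)[:,:,::-1])
E
```

```text
t 7.25  y 6.9 x 0.6 z 145.1 mm  Fy 4.72 Fx -5.71 Fz 23.49 [ 0.49347634  1.50884897 -0.00827289] 0.007308911288123602 [  0.7 -40.6   6.9 -23.3  -0.2  -2.5   0. ]
16 [[212.0, 226.0], [301.0, 225.0]]
8 [[212.0, 239.0], [301.0, 239.0]]
0 [[212.0, 251.0], [301.0, 251.0]]
-8 [[213.0, 262.0], [300.0, 262.0]]
-16 [[214.0, 272.0], [299.0, 272.0]]
handle [[213.0, 309.0], [301.0, 309.0]]
pivot [[256.0, 215.0]] tcp [[257. 232.]]
150 [[255.3, 16.8]]
160 [[255.3, 2.2]]
170 [[255.2, -12.8]]
180 [[255.1, -28.2]]
190 [[255.1, -43.9]]
```

View pics/crop2.png

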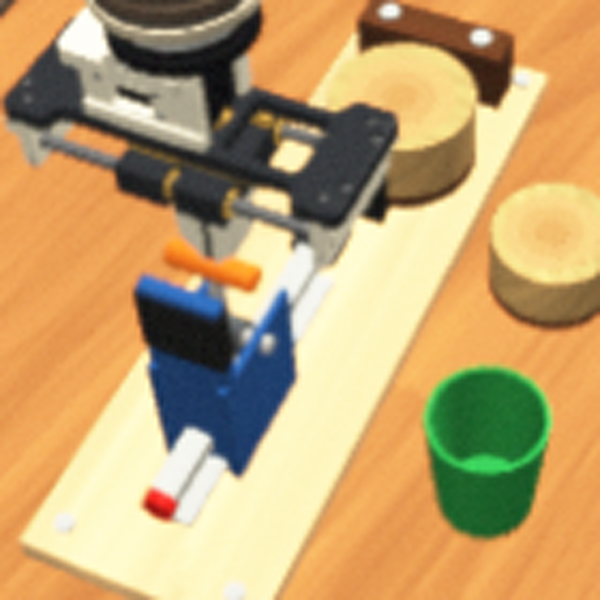

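```bash
python3 - <<'E'
from h import *
q=arm.get_image('scene'); w=arm.get_image('wrist')
a=cv2.resize(q['frame'][205:265,165:225],(480,480),interpolation=cv2.INTER_CUBIC); b=cv2.resize(w['frame'][200:340,206:306],(320,448),interpolation=cv2.INTER_CUBIC)
c=np.zeros((480,800,3),np.uint8); c[:,:480]=a; c[:448,480:]=b
cv2.imwrite('pics/z.png',c[:,:,::-1])
XC=np.array([.98,.201]); W=lambda x,y,z:[*(O+x*XC+y*YC),z]
s=arm.observe(); 
f=lambda X:((proj(q,[X])-[165,205])*8).round().tolist()
print('tcp',f(s['position']),'handle',f(W(-.026,-.036,.175)),f(W(.026,-.036,.175)))
for y in (8,0,-8): print(y,f(W(-.027,y/1e3,.157)),f(W(.027,y/1e3,.157)))
E
```

```text
tcp [[299.0, 347.0]] handle [[133.0, 363.0]] [[295.0, 422.0]]
8 [[214.0, 290.0]] [[377.0, 347.0]]
0 [[201.0, 310.0]] [[364.0, 368.0]]
-8 [[187.0, 330.0]] [[351.0, 388.0]]
```

View pics/z.png

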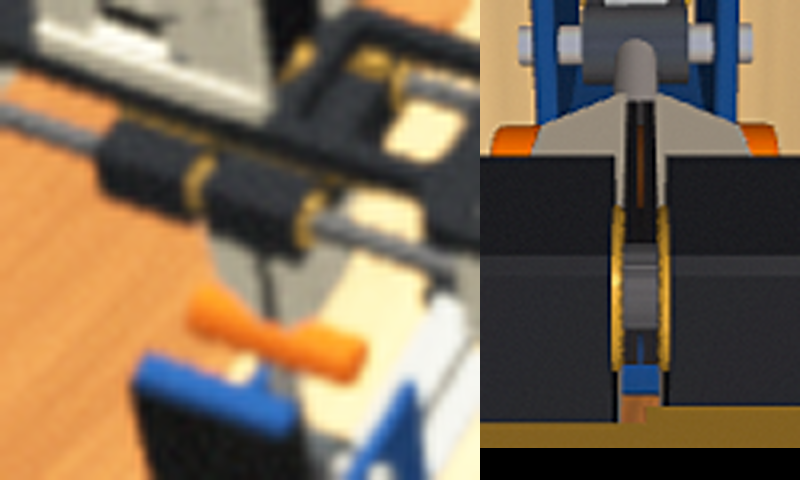

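The zoom shows the tapered fingertips overlapping the top of the T-bar, around (280,320) in the left panel. Only the thin tip bears on it, which explains the upward force. I'll back off, go 14 mm lower so the full-width part of the fingers pushes, and stroke again.

>>> {"fn": "carry_out", "kwargs": {
  "claw": [0,0,0,0,0,0,0,0,0,0],
  "delta_pos": [
    [1,0,0],
    [1,0,0],
    [1,0,0],
    [0.8,0,0],
    [0,0,0.8],
    [0,0,0.7],
    [0,0,0],
    [-0.5,0,0],
    [0,0,0],
    [0,0,0]
  ],
  "angular": [
    [0,0,0],
    [0,0,0],
    [0,0,0],
    [0,0,0],
    [0,0,0],
    [0,0,0],
    [0,0,0],
    [0,0,0],
    [0,0,0],
    [0,0,0]
  ]
}}

```text
clock: 8.4
position: [0.5022, -0.1178, 0.1285]
ee_rot: [1.991, 2.43, 0.0]
force: [0.0, 0.1, -0.0]
width: 0.005
gripper_force: 0.0
```

```bash
python3 - <<'E'
from h import *
p=arm.get_image('wrist'); s=arm.observe(); print(st(s)); bands(p); save(p,'w4.png')
E
```

```text
t 8.45  y 40.3 x 0.3 z 128.5 mm  Fy -0.15 Fx -0.54 Fz 0.32
red 47-69 n23 green n7 (np.int64(70), np.int64(76)) white n6 collar from 83
```

>>> {"fn": "carry_out", "kwargs": {
  "claw": [0,0,0,0,0],
  "delta_pos": [
    [-0.4,0,0],
    [-0.4,0,0],
    [-0.4,0,0],
    [0,0,0],
    [0,0,0]
  ],
  "angular": [
    [0,0,0],
    [0,0,0],
    [0,0,0],
    [0,0,0],
    [0,0,0]
  ]
}}

```text
clock: 8.95
position: [0.5045, -0.1271, 0.1285]
ee_rot: [-1.987, -2.431, -0.003]
force: [-1.9, 8.8, 4.0]
width: 0.002
gripper_force: 3.8
```

```bash
python3 - <<'E'
from h import *
p=arm.get_image('wrist'); s=arm.observe(); print(st(s),s['width'],s['gripper_force']); bands(p); save(p,'w5.png')
f=p['frame'][:248].astype(int); m=(f[...,0]>180)&(f[...,1]>60)&(f[...,1]<150)&(f[...,2]<60); m[:180]=0; r,c=np.where(m); print('orange',len(r), (r.min(),r.max(),c.min(),c.max()) if len(r) else '')
E
```

```text
t 9.00  y 30.5 x 0.6 z 128.5 mm  Fy 7.51 Fx 0.41 Fz 5.59 0.0020041038617223126 3.779386393725872
red 27-50 n24 green n7 (np.int64(51), np.int64(57)) white n6 collar from 64
orange 28 (np.int64(188), np.int64(247), np.int64(162), np.int64(473))
```

>>> {"fn": "carry_out", "kwargs": {
  "claw": [0,0,0,0,0,0,0],
  "delta_pos": [
    [-0.3,0,0],
    [-0.3,0,0],
    [-0.3,0,0],
    [-0.3,0,0],
    [-0.3,0,0],
    [0,0,0],
    [0,0,0]
  ],
  "angular": [
    [0,0,0],
    [0,0,0],
    [0,0,0],
    [0,0,0],
    [0,0,0],
    [0,0,0],
    [0,0,0]
  ]
}}

```text
clock: 9.7
position: [0.5077, -0.1421, 0.1286]
ee_rot: [-1.987, -2.431, -0.003]
force: [-1.2, 6.9, 4.6]
width: 0.005
gripper_force: 3.3
```

```bash
cat >> h.py <<'E'
def rel(p,s):
    # y of green/white edge on the bar's top line (z .056) in clamp frame
    f=p['frame'][:,246:260].astype(int).mean(1); r,g,b=f.T
    G=np.where((g>r+40)&(g>b+20))[0]; G=G[G<200]
    if not len(G): print('no green'); return
    j=G.max()+1
    while j<380 and f[j].min()>95: j+=1
    y=lambda row,z:1e3*(onz(p,[.5,row/384],z)[:2]-O)@YC
    print('green front y %.1f  collar front y %.1f'%(y(G.min(),.055),y(j,.063)))
E
python3 - <<'E'
from h import *
p=arm.get_image('wrist'); s=arm.observe(); print(st(s),s['width'],s['gripper_force']); bands(p); rel(p,s); save(p,'w6.png')
E
```

```text
t 9.75  y 15.2 x 0.8 z 128.6 mm  Fy 6.29 Fx 0.53 Fz 4.03 0.00612225601151521 3.3108443208038807
red 0-15 n16 green n8 (np.int64(16), np.int64(23)) white n6 collar from 30
green front y 155.5  collar front y 144.6
```

>>> {"fn": "carry_out", "kwargs": {
  "claw": [0,0,0,0,0,0],
  "delta_pos": [
    [-0.3,0,0],
    [-0.3,0,0],
    [-0.3,0,0],
    [-0.2,0,0],
    [0,0,0],
    [0,0,0]
  ],
  "angular": [
    [0,0,0],
    [0,0,0],
    [0,0,0],
    [0,0,0],
    [0,0,0],
    [0,0,0]
  ]
}}

```text
clock: 10.35
position: [0.5099, -0.1527, 0.1282]
ee_rot: [-1.987, -2.431, -0.003]
force: [1.5, 5.8, -0.2]
width: 0.003
gripper_force: 2.8
```

```bash
python3 - <<'E'
from h import *
p=arm.get_image('wrist'); s=arm.observe(); print(st(s),s['width'],s['gripper_force']); bands(p); rel(p,s); save(p,'w7.png')
E
```

```text
t 10.40  y 4.2 x 0.8 z 128.2 mm  Fy 5.22 Fx 2.57 Fz 0.22 0.005270474046271713 2.8289811685681343
red -1--1 n0 green n2 (np.int64(0), np.int64(1)) white n6 collar from 8
green front y 154.8  collar front y 147.7
```

>>> {"fn": "carry_out", "kwargs": {
  "claw": [0,0,0,0,0,0,0],
  "delta_pos": [
    [1,0,0],
    [1,0,0],
    [1,0,0],
    [0.5,0,0],
    [0,0,0],
    [0,0,0],
    [0,0,0]
  ],
  "angular": [
    [0,0,0],
    [0,0,0],
    [0,0,0],
    [0,0,0],
    [0,0,0],
    [0,0,0],
    [0,0,0]
  ]
}}

```text
clock: 11.1
position: [0.5028, -0.1208, 0.1285]
ee_rot: [1.99, 2.43, -0.0]
force: [0.1, 0.0, 0.7]
width: 0.003
gripper_force: 0.0
```

```bash
python3 - <<'E'
from h import *
p=arm.get_image('wrist'); s=arm.observe(); print(st(s),s['width'],s['gripper_force']); bands(p); rel(p,s); save(p,'w8.png')
bs=arm.trace('blank',p); 
for x in bs[:3]:
    r,c=np.where(x['region']); print(x['conf'],r.min(),r.max(),c.min(),c.max(), 'rear top edge y',1e3*(onz(p,[(c[r==r.max()].mean())/512,r.max()/384],.018)[:2]-O)@YC)
for n in ('w4.png','w5.png'):
    pass
E
```

```text
t 11.15  y 37.1 x 0.2 z 128.4 mm  Fy 0.77 Fx -0.65 Fz -1.01 0.0016773048217300296 0.0
red 20-43 n24 green n7 (np.int64(44), np.int64(50)) white n6 collar from 57
green front y 158.3  collar front y 148.4
```

Strokes work cleanly now, with collar front at 148 mm and the pad close to the blank. On a squeeze the bands would leave the picture, so I'll tilt the camera forward slightly.

>>> {"fn": "carry_out", "kwargs": {
  "claw": [0,0,0,0,0],
  "delta_pos": [
    [0.8,0,-0.3],
    [0,0,0],
    [0,0,0],
    [0,0,0],
    [0,0,0]
  ],
  "angular": [
    [0,0,0],
    [0,0.07,0],
    [0,0.07,0],
    [0,0,0],
    [0,0,0]
  ]
}}

```text
clock: 11.7
position: [0.5009, -0.1127, 0.1312]
ee_rot: [-1.922, -2.344, -0.133]
force: [0.3, 0.3, -0.6]
width: 0.002
gripper_force: 0.0
```

```bash
python3 - <<'E'
from h import *
p=arm.get_image('wrist'); s=arm.observe(); print(st(s),s['width'],s['gripper_force']); bands(p); rel(p,s); save(p,'w9.png')
print(R.from_rotvec(s['ee_rot']).as_matrix().round(3))
E
```

```text
t 11.75  y 46.0 x 0.1 z 131.2 mm  Fy 0.18 Fx -1.33 Fz -0.22 0.004824836743650021 0.0
red 53-73 n21 green n6 (np.int64(74), np.int64(79)) white n5 collar from 85
green front y 158.3  collar front y 148.1
[[-0.196  0.98  -0.028]
 [ 0.971  0.198  0.136]
 [ 0.138 -0.001 -0.99 ]]
```

View pics/w9.png

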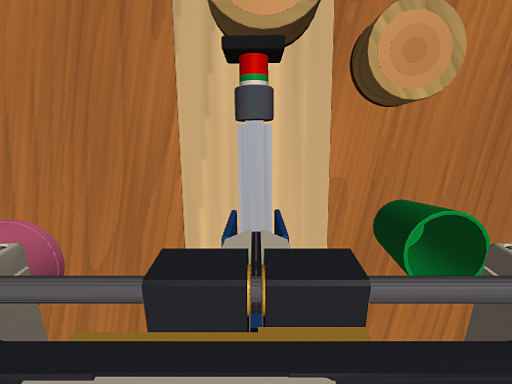

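The picture shows the pad (252,45) just at the blank, with red 53-73, green 74-79, white 80-84 and collar from row 85. Third stroke, in steps.

>>> {"fn": "carry_out", "kwargs": {
  "claw": [0,0,0,0,0,0,0,0],
  "delta_pos": [
    [-0.6,0,-0.08],
    [-0.4,0,-0.06],
    [-0.4,0,-0.06],
    [-0.4,0,-0.06],
    [-0.3,0,-0.04],
    [-0.3,0,-0.04],
    [0,0,0],
    [0,0,0]
  ],
  "angular": [
    [0,0,0],
    [0,0,0],
    [0,0,0],
    [0,0,0],
    [0,0,0],
    [0,0,0],
    [0,0,0],
    [0,0,0]
  ]
}}

```text
clock: 12.55
position: [0.5062, -0.1332, 0.1319]
ee_rot: [-1.915, -2.346, -0.138]
force: [-1.9, 8.1, 9.1]
width: 0.003
gripper_force: 5.0
```

```bash
cat > m.py <<'E'
from h import *
p=arm.get_image('wrist'); s=arm.observe(); print(st(s),s['gripper_force'].round(1)); bands(p); rel(p,s)
E
python3 m.py
```

```text
Traceback (most recent call last):
  File "m.py", line 2, in <module>
    p=arm.get_image('wrist'); s=arm.observe(); print(st(s),s['gripper_force'].round(1)); bands(p); rel(p,s)
                                                           ^^^^^^^^^^^^^^^^^^^^^^^^
AttributeError: 'float' object has no attribute 'round'
```

```bash
sed -i "s/s\['gripper_force'\].round(1)/round(s['gripper_force'],1)/" m.py; python3 m.py
```

```text
t 12.65  y 24.2 x 1.0 z 131.9 mm  Fy 7.69 Fx 0.45 Fz 8.24 5.0
red 17-37 n21 green n6 (np.int64(39), np.int64(44)) white n3 collar from 48
green front y 165.2  collar front y 155.9
```

>>> {"fn": "carry_out", "kwargs": {
  "claw": [0,0,0,0,0],
  "delta_pos": [
    [-0.3,0,-0.04],
    [-0.3,0,-0.04],
    [0,0,0],
    [0,0,0],
    [0,0,0]
  ],
  "angular": [
    [0,0,0],
    [0,0,0],
    [0,0,0],
    [0,0,0],
    [0,0,0]
  ]
}}

```text
clock: 13.15
position: [0.5074, -0.1391, 0.1319]
ee_rot: [-1.915, -2.346, -0.138]
force: [-1.4, 8.8, 8.7]
width: 0.008
gripper_force: 4.9
```

```bash
python3 m.py
```

```text
t 13.20  y 18.1 x 1.1 z 131.9 mm  Fy 8.83 Fx -0.19 Fz 8.78 4.9
red 9-29 n21 green n6 (np.int64(31), np.int64(36)) white n0 collar from 37
green front y 165.2  collar front y 158.0
```

The green band now stays at y 165.2 while the collar still advances, so the blank is home and the pad is compressing; the white band is nearly gone. I'll go on gently.

>>> {"fn": "carry_out", "kwargs": {
  "claw": [0,0,0,0],
  "delta_pos": [
    [-0.2,0,-0.03],
    [-0.1,0,-0.01],
    [0,0,0],
    [0,0,0]
  ],
  "angular": [
    [0,0,0],
    [0,0,0],
    [0,0,0],
    [0,0,0]
  ]
}}

```text
clock: 13.6
position: [0.5081, -0.1421, 0.1319]
ee_rot: [-1.915, -2.346, -0.138]
force: [-1.8, 8.7, 8.9]
width: 0.005
gripper_force: 4.8
```

```bash
cat >> m.py <<'E'
f=p['frame'][:,246:260].astype(int).mean(1).round().astype(int); g=np.where((f[:,1]>f[:,0]+40)&(f[:,1]>f[:,2]+20))[0]; g=g[g<120]
print('from green-1:',f[g.min()-2:g.min()+12].tolist())
save(p,'last.png')
E
python3 m.py
```

```text
t 13.65  y 15.0 x 1.1 z 131.9 mm  Fy 7.77 Fx 0.73 Fz 8.57 4.8
red 5-25 n21 green n6 (np.int64(26), np.int64(31)) white n0 collar from 32
green front y 165.8  collar front y 158.5
from green-1: [[203, 3, 0], [207, 14, 7], [86, 131, 54], [12, 140, 58], [15, 136, 56], [18, 136, 56], [14, 139, 53], [42, 115, 65], [71, 74, 81], [70, 68, 80], [68, 72, 79], [69, 73, 80], [68, 71, 78], [68, 71, 79]]
```

```bash
cat > pad.py <<'E'
from h import *
def edges(fr):
    f=fr[:,246:260].astype(float).mean(1); G=np.where((f[:,1]>f[:,0]+40)&(f[:,1]>f[:,2]+20))[0]; G=G[G<150]; a=G.min()
    top=a+ (np.clip((f[a-1:a+2,0]-13)/(205-13),0,1)).sum()-1   # red->green, pixel edges
    j=G.max()+1
    while f[j].min()>95: j+=1
    prev=f[j-2] if f[j-2].min()>95 else np.array([14,138,55]); c=np.array([70,73,80.])
    fr_=[np.clip(np.dot(f[k]-prev,c-prev)/np.dot(c-prev,c-prev),0,1) for k in (j-1,j)]
    return top-.5, j+1-sum(fr_)-.5     # pixel-centre coords
def diff(p,e,zs,zc=.063):
    y=lambda r,z:1e3*(onz(p,[253/512,r/384],z)[:2]-O)@YC
    return y(e[0],zs),y(e[1],zc)
E
python3 - <<'E'
from pad import *
p=arm.get_image('wrist'); s=arm.observe()
w9=cv2.imread('pics/w9.png')[:,:,::-1]; T9=np.array(p['T']).copy(); T9[:3,3]+=np.array([.5009,-.1127,.1312])-s['position']
p9=dict(p); p9['T']=T9
e9=edges(w9); e=edges(p['frame']); print(e9,e)
for zs in (.052,.054,.056,.058):
    a=diff(p9,e9,zs); b=diff(p,e,zs); print(zs,'w9',np.round(a,1),round(a[0]-a[1],2),'now',np.round(b,1),round(b[0]-b[1],2),'pad',round(a[0]-a[1]-b[0]+b[1],2))
q=arm.get_image('scene'); 
a=cv2.resize(q['frame'][180:260,205:305],(800,600) if 0 else (700,560),interpolation=cv2.INTER_CUBIC); cv2.imwrite('pics/s2.png',a[:,:,::-1])
E
```

```text
(np.float64(73.484375), np.float64(84.06516222985013)) (np.float64(25.896949404761905), np.float64(31.10483524739723))
0.052 w9 [159.7 149.2] 10.59 now [167.  159.2] 7.78 pad 2.81
0.054 w9 [159.3 149.2] 10.15 now [166.3 159.2] 7.06 pad 3.09
0.056 w9 [158.9 149.2] 9.71 now [165.6 159.2] 6.35 pad 3.37
0.058 w9 [158.4 149.2] 9.28 now [164.8 159.2] 5.63 pad 3.65
```

View pics/s2.png

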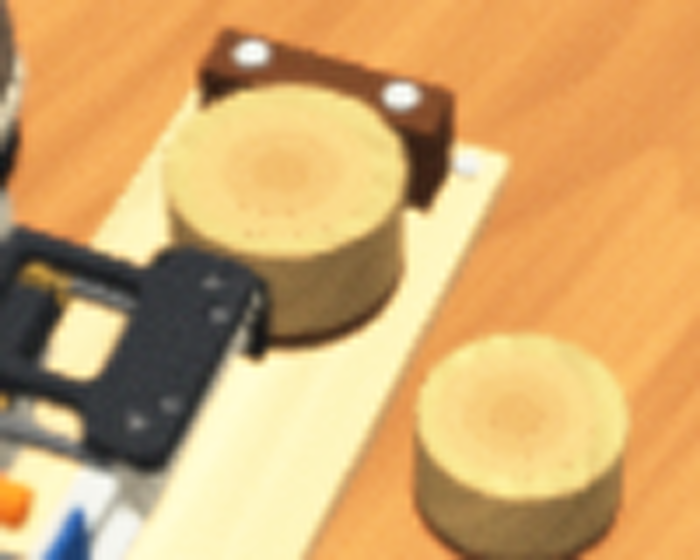

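The blank stands against the brown stop, slightly left of its middle. The pad is in about 3.2 mm, so I'll squeeze on in small steps.

>>> {"fn": "carry_out", "kwargs": {
  "claw": [0,0,0,0],
  "delta_pos": [
    [-0.2,0,-0.03],
    [-0.1,0,-0.01],
    [0,0,0],
    [0,0,0]
  ],
  "angular": [
    [0,0,0],
    [0,0,0],
    [0,0,0],
    [0,0,0]
  ]
}}

```text
clock: 14.15
position: [0.5087, -0.1453, 0.1318]
ee_rot: [-1.915, -2.346, -0.138]
force: [-0.7, 7.5, 7.7]
width: 0.005
gripper_force: 4.2
```

```bash
cat >> pad.py <<'E'
def rep():
    p=arm.get_image('wrist'); s=arm.observe(); print(st(s),round(s['gripper_force'],1)); e=edges(p['frame']); print(np.round(e,2))
    for zs,b in ((.054,10.15),(.057,9.5)):
        a=diff(p,e,zs); print(zs,np.round(a,1),'pad',round(b-a[0]+a[1],2))
    f=p['frame'][:,246:260].astype(int).mean(1).round().astype(int); k=int(e[0]); print(f[k-1:k+9].tolist())
if __name__=='__main__': rep()
E
python3 pad.py
```

```text
t 14.20  y 11.7 x 1.1 z 131.8 mm  Fy 7.07 Fx 1.73 Fz 6.63 4.2
[21.32 25.82]
0.054 [166.4 159.7] pad 3.52
0.057 [165.2 159.7] pad 3.98
[[211, 1, 0], [141, 79, 35], [43, 139, 57], [13, 138, 57], [16, 136, 55], [13, 141, 52], [57, 98, 72], [70, 70, 80], [70, 70, 80], [68, 72, 79]]
```

>>> {"fn": "carry_out", "kwargs": {
  "claw": [0,0,0,0],
  "delta_pos": [
    [-0.2,0,-0.03],
    [-0.1,0,-0.01],
    [0,0,0],
    [0,0,0]
  ],
  "angular": [
    [0,0,0],
    [0,0,0],
    [0,0,0],
    [0,0,0]
  ]
}}

```text
clock: 14.6
position: [0.5094, -0.1485, 0.1316]
ee_rot: [-1.916, -2.346, -0.137]
force: [-0.2, 6.4, 3.8]
width: 0.002
gripper_force: 3.5
```

```bash
python3 pad.py
```

```text
t 14.65  y 8.4 x 1.1 z 131.5 mm  Fy 6.42 Fx 0.80 Fz 5.15 3.5
[16.8  20.82]
0.054 [166.4 160. ] pad 3.77
0.057 [165.2 160. ] pad 4.27
[[204, 4, 1], [195, 25, 12], [80, 133, 55], [12, 140, 58], [16, 137, 56], [13, 142, 52], [57, 99, 73], [70, 70, 80], [69, 69, 80], [68, 71, 79]]
```

The stroke is almost used up and the pad is only at about 4 mm. I'll release and take a fresh, short stroke.

>>> {"fn": "carry_out", "kwargs": {
  "claw": [0,0,0,0,0,0,0],
  "delta_pos": [
    [1,0,0.14],
    [1,0,0.14],
    [1,0,0.14],
    [0.5,0,0.07],
    [0,0,0],
    [0,0,0],
    [0,0,0]
  ],
  "angular": [
    [0,0,0],
    [0,0,0],
    [0,0,0],
    [0,0,0],
    [0,0,0],
    [0,0,0],
    [0,0,0]
  ]
}}

```text
clock: 15.35
position: [0.5019, -0.1169, 0.1313]
ee_rot: [-1.921, -2.345, -0.134]
force: [0.2, -0.5, 0.6]
width: 0.005
gripper_force: 0.0
```

```bash
python3 pad.py
```

```text
t 15.40  y 40.9 x 0.1 z 131.3 mm  Fy -0.26 Fx 0.27 Fz 0.07 0.0
[59.12 67.83]
0.054 [166. 157.] pad 1.22
0.057 [165.2 157. ] pad 1.34
[[212, 0, 0], [118, 94, 41], [28, 138, 56], [10, 135, 54], [16, 133, 54], [15, 132, 53], [6, 129, 46], [43, 136, 63], [219, 195, 187], [229, 208, 197]]
```

>>> {"fn": "carry_out", "kwargs": {
  "claw": [0,0,0,0,0],
  "delta_pos": [
    [-0.4,0,-0.06],
    [-0.3,0,-0.04],
    [-0.2,0,-0.03],
    [0,0,0],
    [0,0,0]
  ],
  "angular": [
    [0,0,0],
    [0,0,0],
    [0,0,0],
    [0,0,0],
    [0,0,0]
  ]
}}

```text
clock: 15.9
position: [0.5029, -0.121, 0.132]
ee_rot: [-1.912, -2.342, -0.14]
force: [-5.5, 14.2, 15.8]
width: 0.005
gripper_force: 8.8
```

```bash
python3 pad.py
```

```text
t 15.95  y 36.6 x 0.2 z 132.0 mm  Fy 14.82 Fx -2.68 Fz 16.39 8.7
[54.89 63.38]
0.054 [166.  157.1] pad 1.17
0.057 [165.2 157.1] pad 1.35
[[199, 4, 0], [215, 0, 0], [87, 125, 52], [14, 138, 56], [13, 133, 54], [17, 132, 54], [14, 131, 52], [3, 127, 43], [88, 150, 94], [225, 200, 192]]
```

>>> {"fn": "carry_out", "kwargs": {
  "claw": [0,0,0,0,0],
  "delta_pos": [
    [-0.2,0,-0.03],
    [-0.2,0,-0.03],
    [0,0,0],
    [0,0,0],
    [0,0,0]
  ],
  "angular": [
    [0,0,0],
    [0,0,0],
    [0,0,0],
    [0,0,0],
    [0,0,0]
  ]
}}

```text
clock: 16.45
position: [0.504, -0.1246, 0.1323]
ee_rot: [-1.912, -2.343, -0.141]
force: [-5.5, 15.6, 18.0]
width: 0.003
gripper_force: 9.7
```

```bash
python3 pad.py
```

```text
t 16.50  y 33.0 x 0.6 z 132.3 mm  Fy 16.64 Fx -3.35 Fz 18.37 9.7
[50.42 56.41]
0.054 [166.1 158.9] pad 2.97
0.057 [165.2 158.9] pad 3.2
[[207, 0, 0], [157, 60, 26], [46, 139, 57], [8, 137, 55], [16, 134, 55], [17, 134, 54], [17, 137, 55], [12, 121, 44], [75, 77, 84], [71, 68, 80]]
```

>>> {"fn": "carry_out", "kwargs": {
  "claw": [0,0,0,0,0],
  "delta_pos": [
    [-0.2,0,-0.03],
    [-0.2,0,-0.03],
    [0,0,0],
    [0,0,0],
    [0,0,0]
  ],
  "angular": [
    [0,0,0],
    [0,0,0],
    [0,0,0],
    [0,0,0],
    [0,0,0]
  ]
}}

```text
clock: 17.0
position: [0.5051, -0.1287, 0.1324]
ee_rot: [-1.912, -2.343, -0.142]
force: [-4.5, 15.3, 17.3]
width: 0.005
gripper_force: 9.3
```

```bash
python3 pad.py
```

```text
t 17.05  y 28.8 x 0.9 z 132.3 mm  Fy 15.73 Fx -2.42 Fz 18.20 9.3
[44.87 48.16]
0.054 [166.1 160.9] pad 4.9
0.057 [165.2 160.9] pad 5.17
[[201, 3, 0], [218, 0, 0], [84, 133, 55], [10, 140, 57], [11, 140, 54], [31, 111, 55], [72, 73, 81], [70, 69, 80], [68, 71, 79], [69, 72, 80]]
```

>>> {"fn": "carry_out", "kwargs": {
  "claw": [0,0,0,0,0,0,0],
  "delta_pos": [
    [-0.15,0,-0.02],
    [-0.1,0,-0.01],
    [0,0,0],
    [0,0,0],
    [0,0,0],
    [0,0,0],
    [0,0,0]
  ],
  "angular": [
    [0,0,0],
    [0,0,0],
    [0,0,0],
    [0,0,0],
    [0,0,0],
    [0,0,0],
    [0,0,0]
  ]
}}

```text
clock: 17.75
position: [0.5058, -0.1312, 0.1323]
ee_rot: [-1.912, -2.344, -0.142]
force: [-4.1, 15.1, 17.6]
width: 0.007
gripper_force: 9.1
```

```bash
python3 pad.py; python3 pad.py
```

```text
t 17.80  y 26.2 x 1.1 z 132.3 mm  Fy 16.60 Fx -0.78 Fz 16.58 9.1
[41.41 43.23]
0.054 [166.1 161.9] pad 5.92
0.057 [165.2 161.9] pad 6.23
[[210, 0, 0], [147, 70, 30], [39, 144, 55], [28, 118, 62], [69, 73, 81], [71, 69, 80], [68, 72, 79], [69, 72, 80], [68, 71, 78], [67, 70, 78]]
t 17.85  y 26.1 x 1.1 z 132.3 mm  Fy 15.84 Fx -0.83 Fz 16.52 9.1
[41.41 43.23]
0.054 [166.1 161.9] pad 5.92
0.057 [165.2 161.9] pad 6.22
[[210, 0, 0], [147, 70, 30], [39, 144, 56], [26, 118, 61], [70, 74, 81], [70, 69, 81], [68, 71, 79], [69, 72, 79], [68, 72, 79], [68, 71, 78]]
```

>>> {"fn": "carry_out", "kwargs": {
  "claw": [0,0,0,0,0,0,0,0,0,0],
  "delta_pos": [
    [0,0,0],
    [0,0,0],
    [0,0,0],
    [0,0,0],
    [0,0,0],
    [0,0,0],
    [0,0,0],
    [0,0,0],
    [0,0,0],
    [0,0,0]
  ],
  "angular": [
    [0,0,0],
    [0,0,0],
    [0,0,0],
    [0,0,0],
    [0,0,0],
    [0,0,0],
    [0,0,0],
    [0,0,0],
    [0,0,0],
    [0,0,0]
  ]
}}

```text
clock: 18.85
position: [0.5058, -0.1312, 0.1323]
ee_rot: [-1.912, -2.344, -0.142]
force: [-4.7, 15.3, 16.4]
width: 0.001
gripper_force: 9.1
```

```bash
python3 pad.py
```

```text
t 18.90  y 26.1 x 1.1 z 132.3 mm  Fy 15.68 Fx -0.74 Fz 16.70 9.1
[41.41 43.23]
0.054 [166.1 161.9] pad 5.92
0.057 [165.2 161.9] pad 6.23
[[210, 0, 0], [147, 70, 29], [40, 144, 55], [27, 118, 62], [70, 73, 81], [70, 69, 80], [69, 71, 79], [68, 72, 79], [68, 71, 78], [68, 71, 79]]
```

The pad holds steady at about 6.1 mm, with the green band showing, the blank home and about 16 N on the trigger. Handing in.

```bash
python3 -c "
from cell import arm
print(arm.sign_off())"
```

```text
the job is handed in; nothing more can be done
None
```

I handed the job in with the blank home against the stop and the trigger still held at about 16 N; the pad measures about 6.1 mm in (white gone, green showing), and the hand-in returned no verdict.

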